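# Put the garlic away in the keeper with the flush sliding lid

## Robot

A 6-joint arm with a two-finger parallel gripper is mounted at the origin on a cart in front of the work surface, level with it; the furniture and walls round the work are solid. World frame = base frame: x ahead of the robot, y to its left, z up, the work surface at z = 0. Lengths are in m, angles in rad, forces in N, time in s.
With the tool pointing down it reaches from about 0.35 to 0.775 m from the base axis. Payload 7.3 kg.
Tool frame: the origin (TCP) lies on the centre line of the jaws, within the pads' length; the fingertips stand 17 mm ahead of it and the grasp point (between the pads) lies 2 mm behind it (robot.tcp_to_tips is the distance from the TCP to the fingertips, in m); z points along the fingers, y is the line along which they close (so a half turn about z gives the same grasp; the last joint's range is limited). The gripper opens to 92 mm and grips with 3 to 60 N. Pads are 19 mm wide; open, the fingers measure 130 mm over their backs; the gripper's body (75 mm by 190 mm) begins 47 mm behind the grasp point.
Start: joints at [1.112, 0.342, 1.524, -0, 1.275, -0.146], TCP at [0.162, 0.5, 0.244] pointing down, gripper open.
Joint ranges: [-2.53, 2.53], [-0.77, 2.02], [0.04, 2.7], [-1, 4.14], [0.28, 2.66], [-3.11, 3.11]. Speed limits (rad/s): [2.57, 2.57, 3.14, 3.14, 3.14, 3.14].

## Interface

Orientations are given as [roll, pitch, yaw] about the fixed x, y, z axes, in that order (R = Rz(yaw) Ry(pitch) Rx(roll)).
In Python, from cell import robot gives the robot as it stands. The module is installed in compiled form; this text tells all that it offers.
- The arm moves only by the tool carry_out, never from a script. Its argument "commands" is a list of rows, each a list of 3 entries, a list of its own where there are three numbers: the shift along the tool's x, y, z in m, then the turn about the tool's z in rad, then the opening, from 0 (shut) to 1 (fully open). In form: [[[dx, dy, dz], yaw, claw], ...]. A call has 1 to 20 rows; each row shifts and turns the commanded pose from where the row before left it, along the tool's axes as they then stand; what a row does not reach is not made up. A row lasts 1/8 s, in which the tool goes at most 62.5 mm and 10.7 degrees, less where a joint would pass 70% of its speed; a pose out of reach is approached as far as the arm can. A call is refused whole if a number of a shift passes 0.0625 or a number of a turn 0.188, either way. A call with a gripper value outside its range is refused whole. The fingers move at their own pace and stop on an object; "newtons" is the grip in N (left out, the last holds). Time passes only in rows, so rows that do not move let the fingers close. It gives the time, the measured TCP pose, the force, the opening and the grip force at its end, in the units of the state.
- robot.observe(): the state, without advancing time (a new reading comes with each control period).
- robot.read_camera(name): name is "scene" or "side" or "wrist"; returns a dict with "pixels" (400x640x3 uint8, red, green, blue), "fx", "fy", "cx", "cy" (pixels), "view" (4x4, takes a point from world to camera coordinates); the wrist camera has in their place "T_tool_cam" (4x4, takes a point from camera to tool coordinates, whose origin is the TCP and whose axes are the flange's). Camera axes: x right, y up, looking along -z (the intrinsics and any distortion apply to the point x, -y, -z); pixel columns grow to the right and rows downward; lengths in m; the calibration is good to about 2 mm. A picture is of the moment at which its call begins: read the wrist's pose just before it. There is no depth.
- robot.hand_in(): hands the job in; it is judged then, once.
Trained networks look in a picture, given as the dict that the camera call returned (one of the last four; its "shot" number tells which), for a name from the list of things; names that differ only in an ending like _2 or _b are one class to them, and where a whole thing is asked for, a point or a joint stands for the part that bears it (a point fixed in the world has none). Each returns a list of dicts, best first, with "p" (0 to 1); they miss things now and then, are a little off and sometimes report something else, mostly with a low value. They report only what shows in the picture. A call takes as long as a camera call. They do not tell look-alikes from the thing itself.
- robot.find_in(picture, name): "at" ([column, row] in pixels, amid what is visible of it).
- robot.tip_of(picture, name): "at" ([column, row] in pixels: a listed point, or the origin of a listed thing).
The state is a dict: "time": time; "qpos": joint angles; "qvel": joint speeds; "joint_efforts": joint torques, N m; "tool_pos": TCP position; "tool_rot": TCP orientation; "contact_force": force on the tool from outside, world axes, zero at the start; "torque": the same for the moment, N m; "opening": finger opening in m; "grip_force": force on a finger pad.
Only numpy, scipy, OpenCV 4.12 (cv2) and the standard library are available. Lean on these libraries where they do the work, as an engineer would, in place of code of your own. Each camera call takes 0.05 s, during which the arm holds its last target. There are 200 camera calls.

## Task

Put the garlic bulb away in the wooden garlic keeper: slide its flush, handleless lid fully open by pressing lightly on it and dragging it along, set the bulb down on the keeper's floor (do not drop it in), and then slide the lid fully shut again in the same way. Press gently, since the lid must not be pressed hard, and leave the other things on the worktop where they stand.

Things in the scene. Friction and masses are not known exactly. Their poses are not given: they have to be found in the camera images.
- keeper: Garlic keeper: fixed hollow wooden box 150 (x) x 250 (y) x 86 (z) mm, walls 8 mm, floor 6 mm. Origin: centre of its underside, on the worktop; y runs along it towards the end with the fixed wooden deck, z up. The top from y = -117 to +25 mm is a window 134 mm wide (x = -67 to +67), filled by the dark grey ribbed rubber lid panel. A push of over 22 N on box or lid breaks it
- deck_edge (a point): middle of the deck's edge at the window, on its top face: keeper y = +25, z = 86 mm (rim height); axes as the keeper's. The deck, 3 mm thick, covers keeper y = +25 to +117 mm; the lid slides under it. The lid panel's top lies 5 to 13 mm below this height, differently every time and not measured: feel for it. It is sprung: it sinks 1 mm per 10 N, up to 2 mm, then is hard
- lid (a joint): lid travel in m: 0 = shut, 0.085 = fully open (stops at both ends), growing along keeper +y. The panel (132 x 145 x 3.5 mm) covers keeper y = -115 to +30 mm plus travel; fully open, only y = -30 to +25 mm of it is bare. No grip: move it by friction from above. Dragging takes about 5 N; the press must be about twice that to grip (10 to 12 N suits). Starts 0 to 8 mm ajar, stays where left
- keeper_hole (a point): centre of the hole that the fully open lid leaves, at the level of the keeper's inner floor (keeper y = -73.5, z = 6 mm); axes as the keeper's. The hole is 134 mm along x and 87 mm along y (keeper y = -117 to -30 mm); the rim is 80 mm above this point
- garlic: pale pinkish garlic bulb with a pointed top, 60 mm across and 59 mm high, 40 g, standing loose on the worktop. Origin: centre of its underside, z up; it is widest some 22 mm above its underside. It fits under the shut lid standing or lying
- ramekin_white: bystander: white ramekin, 71 mm across, 42 mm high; origin centre of underside
- salt_shaker: bystander: clear salt shaker with grey top, 44 mm across, 90 mm high; origin centre of underside
- bean_tin: bystander: low food tin, 75 mm across, 58 mm high; origin centre of underside
- lemon: bystander: yellow lemon, 78 x 55 x 56 mm; origin centre of underside
Mind the look-alikes: they are no part of the job. What is shaped like the garlic but blue or purple is not meant.

How it is judged:
By the outcome, as a careful person would: the job done as asked, in the order asked, and still so for the second after the job is handed in, with the robot touching nothing.
It also fails if it takes over 72 s, if anything falls off the work surface, if the arm or the gripper's body presses on something with over 40 N, if the wrist force passes 120 N, or if a joint passes its speed limit or range.

## Working session

There is one attempt and no reset: what is moved stays moved. The work goes in short steps, Python scripts to look and compute and a tool call to move; the robot and the scene stay as the last step left them, time stands still between calls to the robot, and variables do not carry over. Pictures are saved under pics/ and viewed, at most 10 in all, crops included, and the job is handed in when it is done.

Besides the shell and the picture viewer there is one more tool, called after "Emit:" by a JSON object that holds its "fn" and its "kwargs", one argument or row to a line. carry_out: Moves the arm, as the interface text tells. Its arguments: {"type":"object","properties":{"commands":{"type":"array"},"newtons":{"type":"number"}},"required":["commands"]}

```bash
mkdir -p pics
cat > h.py <<'E'
from cell import robot
import numpy as np, cv2
from scipy.spatial.transform import Rotation as R
def snap(n):
    s=robot.observe(); p=robot.read_camera(n)
    if n=="wrist":
        T=np.eye(4); rot=np.array(s["tool_rot"],float)
        T[:3,:3]=rot if rot.shape==(3,3) else R.from_euler("xyz",rot).as_matrix()
        T[:3,3]=s["tool_pos"]; p["W"]=T@np.array(p["T_tool_cam"])
    else: p["W"]=np.linalg.inv(np.array(p["view"]))
    return p
def ray(p,at):
    d=np.array([(at[0]-p["cx"])/p["fx"],-(at[1]-p["cy"])/p["fy"],-1.]); W=p["W"]
    return W[:3,3],W[:3,:3]@d
def onz(p,at,z):
    o,d=ray(p,at); return o+d*(z-o[2])/d[2]
def proj(p,X):
    c=np.linalg.inv(p["W"])@np.append(X,1); return [p["cx"]-p["fx"]*c[0]/c[2], p["cy"]+p["fy"]*c[1]/c[2]]
def save(p,f): cv2.imwrite("pics/"+f,cv2.cvtColor(np.array(p["pixels"]),cv2.COLOR_RGB2BGR))
E
python3 - <<'E'
from h import *
np.set_printoptions(precision=3,suppress=True)
print(robot.observe())
for n in ("scene","side"):
    p=snap(n); save(p,n+"0.png"); print(n,[k for k in p if k!="pixels"],p["W"][:3,3])
    for t,z in (("keeper",0),("deck_edge",.086),("keeper_hole",.006),("garlic",0),("lemon",0),("bean_tin",0),("salt_shaker",0),("ramekin_white",0)):
        for r in robot.tip_of(p,t)[:3]: print(t,round(r["p"],2),np.round(r["at"]),onz(p,r["at"],z))
E
```

```text
{'time': 0.0, 'qpos': array([ 1.112,  0.343,  1.525,  0.   ,  1.275, -0.146]), 'qvel': array([0.001, 0.001, 0.001, 0.002, 0.001, 0.001]), 'joint_efforts': array([ -0.002, -43.124, -24.422,   0.072,   0.056,  -0.   ]), 'tool_pos': array([0.161, 0.499, 0.243]), 'tool_rot': array([-3.14 , -0.   ,  2.829]), 'contact_force': array([ 0.125, -0.943, -1.374]), 'torque': array([-0.   ,  0.013,  0.001]), 'grip_force': 0.0, 'opening': 0.09148873779192718}
scene ['fx', 'fy', 'cx', 'cy', 'view', 'shot', 'W'] [-0.003 -0.577  0.874]
keeper 0.96 [328. 203.] [ 0.563  0.108 -0.   ]
keeper 0.41 [342. 218.] [0.551 0.026 0.   ]
deck_edge 0.95 [324. 184.] [0.554 0.115 0.086]
keeper_hole 0.96 [340. 218.] [0.547 0.027 0.006]
garlic 0.76 [393. 319.] [ 0.421 -0.32   0.   ]
garlic 0.58 [406. 285.] [ 0.523 -0.272  0.   ]
garlic 0.52 [380. 256.] [ 0.538 -0.16   0.   ]
lemon 0.66 [315. 292.] [ 0.318 -0.133  0.   ]
lemon 0.45 [244. 196.] [0.367 0.318 0.   ]
bean_tin 0.7 [330. 206.] [ 0.559  0.091 -0.   ]
bean_tin 0.58 [280. 163.] [0.564 0.385 0.   ]
salt_shaker 0.88 [428. 244.] [ 0.681 -0.219  0.   ]
salt_shaker 0.41 [326. 204.] [0.556 0.108 0.   ]
ramekin_white 0.81 [247. 196.] [0.374 0.309 0.   ]
side ['fx', 'fy', 'cx', 'cy', 'view', 'shot', 'W'] [ 0.411 -1.109  0.593]
keeper 0.73 [323. 214.] [0.552 0.099 0.   ]
deck_edge 0.71 [320. 184.] [0.546 0.126 0.086]
deck_edge 0.61 [322. 180.] [0.554 0.164 0.086]
keeper_hole 0.19 [239. 259.] [ 0.315 -0.154  0.006]
garlic 0.81 [331. 281.] [ 0.533 -0.257  0.   ]
garlic 0.77 [331. 259.] [ 0.543 -0.163  0.   ]
garlic 0.57 [280. 300.] [ 0.414 -0.322  0.   ]
lemon 0.68 [236. 258.] [ 0.307 -0.141  0.   ]
salt_shaker 0.73 [321. 186.] [0.57  0.321 0.   ]
salt_shaker 0.59 [386. 267.] [ 0.675 -0.21   0.   ]
ramekin_white 0.84 [266. 187.] [0.375 0.325 0.   ]
```

View pics/scene0.png

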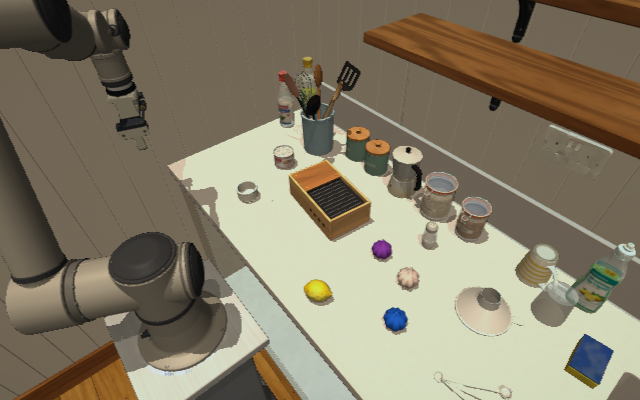

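The scene picture shows the pale pinkish garlic at about (407,278), with the blue one at (395,320) and the purple one at (382,249) as look-alikes. The keeper is at (328,198), with its deck end at the upper left. I'll move above the keeper for a close look.

```bash
cat >> h.py <<'E'
def plan(xyz,yaw=None,s=None):
    "turn needed about tool z, and shift in tool axes after the turn, from the measured pose"
    s=s or robot.observe(); y0=s["tool_rot"][2]; yaw=y0 if yaw is None else yaw
    t=-(((yaw-y0)+np.pi)%(2*np.pi)-np.pi); M=R.from_euler("xyz",[np.pi,0,yaw]).as_matrix()
    print("at",np.round(s["tool_pos"],4),"turn",round(t,4),"shift",np.round(M.T@(np.array(xyz)-s["tool_pos"]),4))
E
python3 - <<'E'
from h import *
p=snap("wrist"); print(np.round(p["T_tool_cam"],3)); plan([.55,.06,.36],np.pi/2)
E
```

```text
[[-0.002  0.952  0.305  0.083]
 [ 1.     0.002  0.    -0.   ]
 [-0.     0.305 -0.952 -0.142]
 [ 0.     0.     0.     1.   ]]
at [0.1615 0.4996 0.2438] turn 1.258 shift [-0.4396  0.3885 -0.1162]
```

Emit:
{"fn": "carry_out", "kwargs": {
  "commands": [
    [[0, 0, -0.01], 0.18, 1],
    [[0, 0, -0.01], 0.18, 1],
    [[0, 0, -0.01], 0.18, 1],
    [[0, 0, -0.01], 0.18, 1],
    [[0, 0, -0.01], 0.18, 1],
    [[0, 0, -0.01], 0.18, 1],
    [[0, 0, -0.01], 0.178, 1],
    [[-0.04, 0.035, 0], 0, 1],
    [[-0.04, 0.036, 0], 0, 1],
    [[-0.04, 0.036, 0], 0, 1],
    [[-0.04, 0.036, 0], 0, 1],
    [[-0.04, 0.036, 0], 0, 1],
    [[-0.04, 0.035, 0], 0, 1],
    [[-0.04, 0.035, 0], 0, 1],
    [[-0.04, 0.035, 0], 0, 1],
    [[-0.04, 0.035, 0], 0, 1],
    [[-0.04, 0.035, 0], 0, 1],
    [[-0.04, 0.034, 0], 0, 0],
    [[0, 0, 0], 0, 0],
    [[0, 0, 0], 0, 0]
  ]
}}

```text
time: 3.45
tool_pos: [0.5492, 0.0598, 0.3135]
tool_rot: [-3.141, -0.001, 1.57]
contact_force: [-0.4, 0.1, -1.0]
opening: 0.0664
grip_force: 0.0
```

Run:
```python
from h import *
np.set_printoptions(precision=3,suppress=True)
s=robot.observe(); print(s["tool_pos"],s["tool_rot"],s["opening"],s["contact_force"])
p=snap("wrist"); save(p,"w1.png")
for t,z in (("keeper",0),("deck_edge",.086),("keeper_hole",.006)):
    for r in robot.tip_of(p,t)[:2]: print(t,round(r["p"],2),np.round(r["at"]),onz(p,r["at"],z))
```

```text
[0.549 0.06  0.313] [-3.141 -0.001  1.57 ] 0.06641299129263394 [-0.435  0.097 -0.958]
deck_edge 0.84 [319. 117.] [0.549 0.118 0.086]
```

View pics/w1.png

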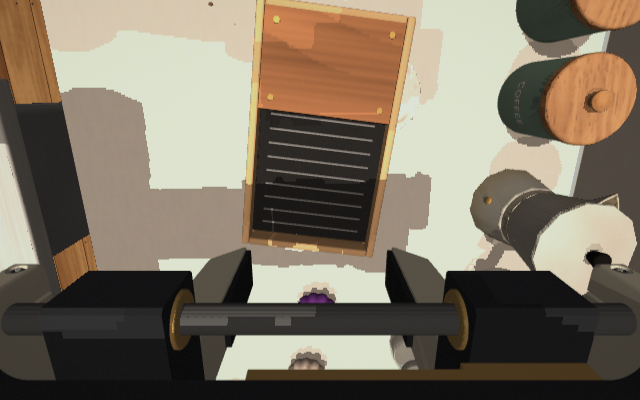

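The picture shows the keeper slightly turned. The deck edge runs from (258,107) to (388,124), and the near outer top corners are at (244,241) and (372,255). The purple bulb is beyond the near end.

Run:
```python
from h import *
np.set_printoptions(precision=4,suppress=True)
p=snap("wrist")
P=[onz(p,a,.086) for a in ((258,107),(388,124),(244,241),(372,255),(261,0),(415,18))]
for q in P: print(q)
A,B,C,D=P[:4]
for u,v in ((A,B),(C,D),(C,A),(D,B)): d=v-u; print(np.linalg.norm(d),np.degrees(np.arctan2(d[1],d[0])))
```

```text
[0.4878 0.129  0.086 ]
[0.6198 0.1123 0.086 ]
[ 0.4644 -0.0174  0.086 ]
[ 0.6102 -0.0349  0.086 ]
[0.4956 0.2245 0.086 ]
[0.6393 0.2096 0.086 ]
0.1330291044771148 -7.232230547899699
0.1468974297381167 -6.838081619605055
0.148293219274243 80.89838520575046
0.1474803120404829 86.27707218643053
```

```bash
cat >> h.py <<'E'
K=np.array([.5515,.0968]); KY=np.array([.1219,.9925]); KX=np.array([.9925,-.1219]); YK=np.pi/2-.122
def kp(x,y,z): return np.append(K+x*KX+y*KY,z)
def kc(X): d=np.array(X[:2])-K; return np.round([d@KX,d@KY],4)
E
python3 -c "
from h import *
plan(kp(0,-.08,.107),YK)"
```

```text
at [0.5491 0.0605 0.3141] turn 0.1236 shift [-0.0437 -0.002   0.2071]
```

Emit:
{"fn": "carry_out", "kwargs": {
  "commands": [
    [[0, 0, 0], 0.1236, 0],
    [[-0.022, -0.001, 0.03], 0, 0],
    [[-0.022, -0.001, 0.04], 0, 0],
    [[0, 0, 0.04], 0, 0],
    [[0, 0, 0.04], 0, 0],
    [[0, 0, 0.03], 0, 0],
    [[0, 0, 0.02], 0, 0],
    [[0, 0, 0.007], 0, 0],
    [[0, 0, 0], 0, 0],
    [[0, 0, 0], 0, 0]
  ],
  "newtons": 10
}}

```text
time: 4.95
tool_pos: [0.5427, 0.0162, 0.1078]
tool_rot: [3.14, -0.0, 1.447]
contact_force: [-0.1, 0.3, 0.7]
opening: 0.0004
grip_force: 0.0
```

```bash
python3 -c "
from h import *
s=robot.observe(); print(s['tool_pos'],s['contact_force'],s['opening'],kc(s['tool_pos']))
plan(kp(0,-.08,.107),YK)"
```

```text
[0.54273503 0.01623247 0.10775884] [-0.06753445  0.25782374  0.6575756 ] 0.00036310267618881514 [ 0.0011 -0.081 ]
at [0.5427 0.0162 0.1078] turn -0.0013 shift [ 0.001  -0.0011  0.0008]
```

Emit:
{"fn": "carry_out", "kwargs": {
  "commands": [
    [[0, 0, 0.004], 0, 0],
    [[0, 0, 0.004], 0, 0],
    [[0, 0, 0.001], 0, 0],
    [[0, 0, 0], 0, 0]
  ]
}}

```text
time: 5.45
tool_pos: [0.5421, 0.0161, 0.0976]
tool_rot: [-3.141, -0.0, 1.447]
contact_force: [-0.2, -0.6, 0.7]
opening: 0.0004
grip_force: 0.0
```

Emit:
{"fn": "carry_out", "kwargs": {
  "commands": [
    [[0, 0, 0.001], 0, 0],
    [[0, 0, 0], 0, 0]
  ]
}}

```text
time: 5.7
tool_pos: [0.5421, 0.0161, 0.0967]
tool_rot: [-3.142, -0.0, 1.447]
contact_force: [0.7, -0.6, 0.7]
opening: 0.0004
grip_force: 0.0
```

Emit:
{"fn": "carry_out", "kwargs": {
  "commands": [
    [[0, 0, 0.001], 0, 0],
    [[0, 0, 0], 0, 0]
  ]
}}

```text
time: 5.95
tool_pos: [0.5421, 0.0161, 0.0956]
tool_rot: [-3.141, -0.0, 1.447]
contact_force: [0.9, 1.0, 0.1]
opening: 0.0002
grip_force: 0.0
```

Emit:
{"fn": "carry_out", "kwargs": {
  "commands": [
    [[0, 0, 0.001], 0, 0],
    [[0, 0, 0], 0, 0]
  ]
}}

```text
time: 6.2
tool_pos: [0.542, 0.0161, 0.0946]
tool_rot: [-3.141, -0.0, 1.447]
contact_force: [0.5, -0.4, 0.1]
opening: 0.0006
grip_force: 0.0
```

Emit:
{"fn": "carry_out", "kwargs": {
  "commands": [
    [[0, 0, 0.001], 0, 0],
    [[0, 0, 0], 0, 0]
  ]
}}

```text
time: 6.45
tool_pos: [0.5421, 0.0162, 0.0936]
tool_rot: [-3.141, -0.0, 1.447]
contact_force: [0.1, 0.5, -0.6]
opening: 0.0009
grip_force: 0.0
```

Emit:
{"fn": "carry_out", "kwargs": {
  "commands": [
    [[0, 0, 0.001], 0, 0],
    [[0, 0, 0], 0, 0]
  ]
}}

```text
time: 6.7
tool_pos: [0.5421, 0.0161, 0.0926]
tool_rot: [-3.141, -0.0, 1.447]
contact_force: [0.3, 0.3, 0.3]
opening: 0.0006
grip_force: 0.0
```

Emit:
{"fn": "carry_out", "kwargs": {
  "commands": [
    [[0, 0, 0.001], 0, 0],
    [[0, 0, 0], 0, 0]
  ]
}}

```text
time: 6.95
tool_pos: [0.5421, 0.0161, 0.0916]
tool_rot: [-3.141, -0.0, 1.447]
contact_force: [-0.2, -0.2, -0.2]
opening: 0.0005
grip_force: 0.0
```

Emit:
{"fn": "carry_out", "kwargs": {
  "commands": [
    [[0, 0, 0.001], 0, 0],
    [[0, 0, 0], 0, 0]
  ]
}}

```text
time: 7.2
tool_pos: [0.5421, 0.0161, 0.0906]
tool_rot: [-3.141, -0.0, 1.447]
contact_force: [-0.3, 0.1, -0.5]
opening: 0.0005
grip_force: 0.0
```

Emit:
{"fn": "carry_out", "kwargs": {
  "commands": [
    [[0, 0, 0.001], 0, 0],
    [[0, 0, 0], 0, 0]
  ]
}}

```text
time: 7.45
tool_pos: [0.5422, 0.0161, 0.09]
tool_rot: [3.141, -0.0, 1.447]
contact_force: [-1.8, 0.5, 3.4]
opening: 0.0006
grip_force: 1.9
```

Emit:
{"fn": "carry_out", "kwargs": {
  "commands": [
    [[0, 0, 0.0008], 0, 0],
    [[0, 0, 0], 0, 0]
  ]
}}

```text
time: 7.7
tool_pos: [0.5423, 0.0161, 0.0895]
tool_rot: [3.141, -0.0, 1.447]
contact_force: [-2.9, 0.6, 7.7]
opening: 0.0005
grip_force: 3.7
```

Emit:
{"fn": "carry_out", "kwargs": {
  "commands": [
    [[0, 0, 0.0007], 0, 0],
    [[0, 0, 0], 0, 0]
  ]
}}

```text
time: 7.95
tool_pos: [0.5423, 0.0161, 0.0892]
tool_rot: [3.141, -0.0, 1.447]
contact_force: [-2.5, 0.1, 10.3]
opening: 0.0004
grip_force: 5.0
```

Emit:
{"fn": "carry_out", "kwargs": {
  "commands": [
    [[0.004, 0, 0], 0, 0],
    [[0.004, 0, 0], 0, 0],
    [[0.004, 0, 0], 0, 0]
  ]
}}

```text
time: 8.32
tool_pos: [0.5437, 0.0272, 0.0892]
tool_rot: [3.141, 0.002, 1.447]
contact_force: [-3.2, -4.3, 11.3]
opening: 0.0004
grip_force: 5.1
```

Emit:
{"fn": "carry_out", "kwargs": {
  "commands": [
    [[0.005, 0, 0], 0, 0],
    [[0.005, 0, 0], 0, 0],
    [[0.005, 0, 0], 0, 0],
    [[0.005, 0, 0], 0, 0],
    [[0.005, 0, 0], 0, 0]
  ]
}}

```text
time: 8.95
tool_pos: [0.5467, 0.052, 0.0892]
tool_rot: [3.141, 0.001, 1.447]
contact_force: [-3.8, -4.1, 10.7]
opening: 0.0004
grip_force: 5.1
```

Emit:
{"fn": "carry_out", "kwargs": {
  "commands": [
    [[0.005, 0, 0.0001], 0, 0],
    [[0.005, 0, 0], 0, 0],
    [[0.005, 0, 0], 0, 0],
    [[0.005, 0, 0], 0, 0],
    [[0.005, 0, 0], 0, 0],
    [[0.005, 0, 0], 0, 0],
    [[0.005, 0, 0], 0, 0]
  ]
}}

```text
time: 9.82
tool_pos: [0.551, 0.0868, 0.0891]
tool_rot: [3.141, 0.001, 1.447]
contact_force: [-4.0, -4.7, 10.3]
opening: 0.0007
grip_force: 5.3
```

Emit:
{"fn": "carry_out", "kwargs": {
  "commands": [
    [[0.003, 0, 0.0001], 0, 0],
    [[0.003, 0, 0], 0, 0],
    [[0.002, 0, 0], 0, 0]
  ]
}}

```text
time: 10.2
tool_pos: [0.552, 0.0947, 0.0891]
tool_rot: [3.141, 0.001, 1.447]
contact_force: [-4.3, -5.4, 11.0]
opening: 0.0002
grip_force: 5.4
```

Emit:
{"fn": "carry_out", "kwargs": {
  "commands": [
    [[0.002, 0, 0], 0, 0],
    [[0.002, 0, 0], 0, 0]
  ]
}}

```text
time: 10.45
tool_pos: [0.5526, 0.0985, 0.0891]
tool_rot: [3.141, 0.002, 1.448]
contact_force: [-3.7, -5.7, 10.3]
opening: 0.0006
grip_force: 5.3
```

Emit:
{"fn": "carry_out", "kwargs": {
  "commands": [
    [[0.002, 0, 0], 0, 0],
    [[0, 0, 0], 0, 0]
  ]
}}

```text
time: 10.7
tool_pos: [0.5534, 0.1005, 0.0892]
tool_rot: [3.139, 0.001, 1.447]
contact_force: [-1.0, -4.9, 9.4]
opening: 0.0008
grip_force: 5.0
```

```bash
python3 -c "
from h import *
s=robot.observe(); print(kc(s['tool_pos']))
for n in ('scene','wrist'): p=snap(n); save(p,n+'2.png')"
```

```text
[0.0014 0.0039]
```

View pics/wrist2.png

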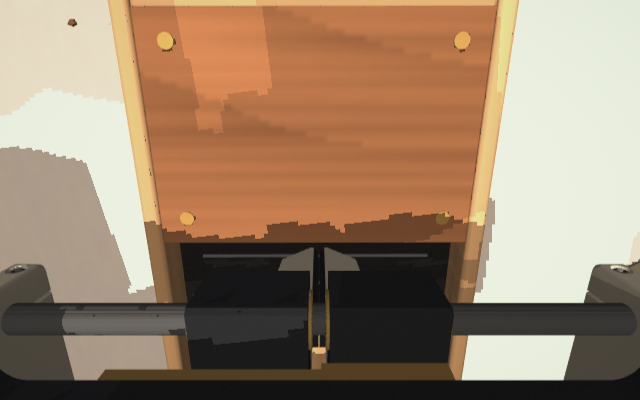

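The gripper stands just short of the deck edge (row 242), with the lid under it. I'll nudge a little further to be sure it's at the stop, then lift and check.

Emit:
{"fn": "carry_out", "kwargs": {
  "commands": [
    [[0.002, 0, 0.0002], 0, 0],
    [[0.002, 0, 0], 0, 0],
    [[0, 0, 0], 0, 0]
  ]
}}

```text
time: 11.18
tool_pos: [0.5543, 0.1043, 0.0892]
tool_rot: [3.138, 0.001, 1.447]
contact_force: [-1.4, -5.3, 9.9]
opening: 0.0004
grip_force: 5.1
```

Emit:
{"fn": "carry_out", "kwargs": {
  "commands": [
    [[0, 0, -0.01], 0, 0],
    [[0, 0, -0.04], 0, 0],
    [[-0.02, 0, -0.05], 0, 0],
    [[-0.03, 0, -0.05], 0, 1],
    [[-0.03, 0, -0.03], 0, 1],
    [[-0.03, 0, 0], 0, 1],
    [[0, 0, 0], 0, 1]
  ]
}}

```text
time: 12.05
tool_pos: [0.5394, -0.005, 0.2681]
tool_rot: [3.141, -0.0, 1.445]
contact_force: [0.8, 1.1, -0.1]
opening: 0.036
grip_force: 0.0
```

Run:
```python
from h import *
p=snap("wrist"); save(p,"w3.png"); s=robot.observe(); print(s["tool_pos"],s["opening"])
for y in (-.03,-.117,.025): print(y,[np.round(proj(p,kp(x,y,.086 if y>0 else .073))) for x in (-.067,.067)])
for t,z in (("deck_edge",.086),("keeper_hole",.006),("garlic",0)):
    for r in robot.tip_of(p,t)[:3]: X=onz(p,r["at"],z); print(t,round(r["p"],2),np.round(r["at"]),X,kc(X))
```

```text
[ 0.53945433 -0.00396399  0.26773522] 0.03962105326243749
-0.03 [array([245., 104.]), array([391., 103.])]
-0.117 [array([251., 195.]), array([386., 195.])]
0.025 [array([237.,  36.]), array([398.,  35.])]
deck_edge 0.59 [315.  40.] [0.55238524 0.11878153 0.086     ] [-0.0018  0.0219]
keeper_hole 0.95 [319. 148.] [0.54246349 0.01731757 0.006     ] [ 0.0007 -0.08  ]
garlic 0.73 [335. 278.] [ 0.54175354 -0.15413744  0.        ] [ 0.0209 -0.2502]
garlic 0.66 [338. 349.] [ 0.53382883 -0.2656071   0.        ] [ 0.0266 -0.3618]
```

View pics/w3.png

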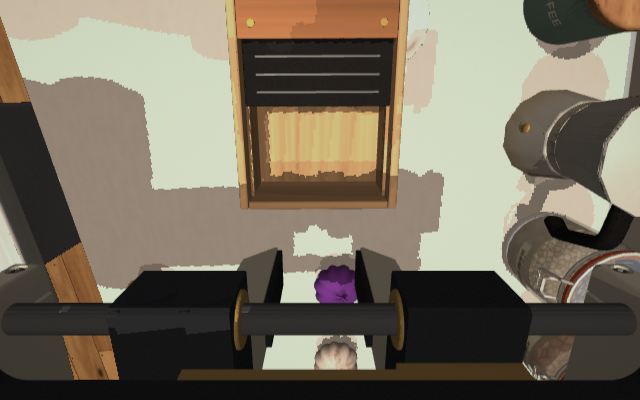

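The lid's near edge is at row 106 (predicted 104 for fully open), with the floor bare below it. The pale garlic is at (337,355) and the purple one at (336,287). Next, I'll go above the pale one.

```bash
python3 -c "
from h import *
plan([.532,-.265,.22],YK)"
```

```text
at [ 0.5396 -0.0027  0.2674] turn -0.0007 shift [-0.2612  0.0244  0.0474]
```

Emit:
{"fn": "carry_out", "kwargs": {
  "commands": [
    [[-0.045, 0.004, 0], 0, 1],
    [[-0.045, 0.004, 0], 0, 1],
    [[-0.045, 0.004, 0], 0, 1],
    [[-0.045, 0.004, 0.01], 0, 1],
    [[-0.045, 0.004, 0.02], 0, 1],
    [[-0.036, 0.004, 0.017], 0, 1],
    [[0, 0, 0], 0, 1],
    [[0, 0, 0], 0, 1]
  ]
}}

```text
time: 13.25
tool_pos: [0.5317, -0.2645, 0.2207]
tool_rot: [-3.141, -0.001, 1.448]
contact_force: [-0.1, -0.3, 0.4]
opening: 0.0918
grip_force: 0.0
```

Run:
```python
from h import *
p=snap("wrist"); save(p,"w4.png"); s=robot.observe(); print(s["tool_pos"],s["opening"])
for f,z in ((robot.tip_of,0),(robot.find_in,.028)):
    for r in f(p,"garlic")[:3]: X=onz(p,r["at"],z); print(round(r["p"],2),np.round(r["at"]),X)
```

```text
[ 0.53187784 -0.26432995  0.22117814] 0.09218065825048564
0.96 [220. 245.] [ 0.41210166 -0.32934727  0.        ]
0.88 [316.  64.] [ 0.54209723 -0.15635909  0.        ]
0.81 [318. 175.] [ 0.53070878 -0.2638755   0.        ]
0.87 [316.  56.] [ 0.5427731  -0.15205995  0.028     ]
0.75 [314. 183.] [ 0.52680894 -0.26489797  0.028     ]
0.66 [219. 243.] [ 0.42164546 -0.315695    0.028     ]
```

View pics/w4.png

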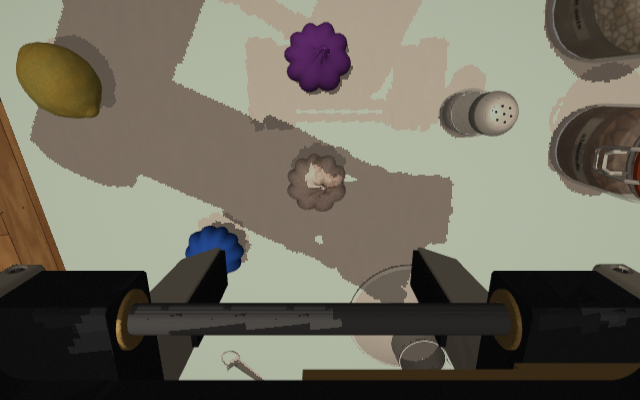

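The pale garlic is at (316,182), in the jaws' centre column. I'll lower onto it.

Emit:
{"fn": "carry_out", "kwargs": {
  "commands": [
    [[-0.001, -0.002, 0.03], 0, 1],
    [[0, 0, 0.04], 0, 1],
    [[0, 0, 0.04], 0, 1],
    [[0, 0, 0.035], 0, 1],
    [[0, 0, 0.025], 0, 1],
    [[0, 0, 0.016], 0, 1],
    [[0, 0, 0], 0, 1],
    [[0, 0, 0], 0, 0.5],
    [[0, 0, 0], 0, 0.5],
    [[0, 0, 0], 0, 0.5],
    [[0, 0, 0], 0, 0.5],
    [[0, 0, 0], 0, 0.5],
    [[0, 0, 0], 0, 0.5]
  ],
  "newtons": 6
}}

```text
time: 15.02
tool_pos: [0.5293, -0.2665, 0.0351]
tool_rot: [3.141, 0.0, 1.447]
contact_force: [-0.6, 0.3, 3.0]
opening: 0.0554
grip_force: 6.0
```

Emit:
{"fn": "carry_out", "kwargs": {
  "commands": [
    [[0, 0, -0.01], 0, 0.5],
    [[0, 0, -0.03], 0, 0.5],
    [[0, 0, -0.05], 0, 0.5],
    [[0, 0, -0.05], 0, 0.5],
    [[0, 0, -0.04], 0, 0.5],
    [[0, 0, 0], 0, 0.5]
  ],
  "newtons": 8
}}

```text
time: 15.78
tool_pos: [0.5306, -0.2673, 0.219]
tool_rot: [3.135, 0.003, 1.447]
contact_force: [-0.4, 0.7, -0.2]
opening: 0.0556
grip_force: 8.0
```

Run:
```python
from h import *
plan(kp(0,-.0735,.20),YK); p=snap("wrist"); save(p,"w5.png"); print(robot.observe()["opening"])
```

```text
at [ 0.5306 -0.2673  0.219 ] turn -0.0016 shift [ 0.2904 -0.0236  0.019 ]
0.05555933781562814
```

View pics/w5.png

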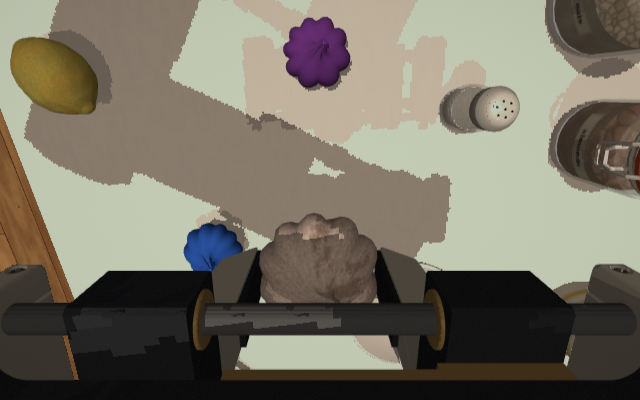

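The bulb is held squarely (315,265). I'll carry it over the hole.

Emit:
{"fn": "carry_out", "kwargs": {
  "commands": [
    [[0.03, -0.003, 0], 0, 0.5],
    [[0.045, -0.004, 0], 0, 0.5],
    [[0.05, -0.004, 0], 0, 0.5],
    [[0.05, -0.004, 0], 0, 0.5],
    [[0.045, -0.003, 0], 0, 0.5],
    [[0.04, -0.003, 0], 0, 0.5],
    [[0.028, -0.002, 0.02], 0, 0.5],
    [[0, 0, 0.04], 0, 0.5],
    [[0, 0, 0.02], 0, 0.5],
    [[0, 0, 0], 0, 0.5],
    [[0, 0, 0], 0, 0.5]
  ]
}}

```text
time: 17.2
tool_pos: [0.542, 0.0221, 0.135]
tool_rot: [-3.142, -0.0, 1.447]
contact_force: [0.0, -0.0, 0.1]
opening: 0.0552
grip_force: 8.0
```

Run:
```python
from h import *
plan(kp(0,-.0745,.042),YK); p=snap("wrist"); save(p,"w6.png"); s=robot.observe(); print(s["tool_rot"],kc(s["tool_pos"]),s["opening"])
print([np.round(proj(p,kp(x,y,z))) for x,y,z in ((-.067,.025,.086),(.067,.025,.086),(-.067,-.03,.073),(.067,-.03,.073))])
```

```text
at [0.542  0.0221 0.135 ] turn -0.0017 shift [0.0008 0.0003 0.093 ]
[ 3.14054913e+00 -2.04151599e-04  1.44690860e+00] [-0.     -0.0753] 0.05520613602343216
[array([185.,  56.]), array([454.,  55.]), array([204., 160.]), array([435., 159.])]
```

View pics/w6.png

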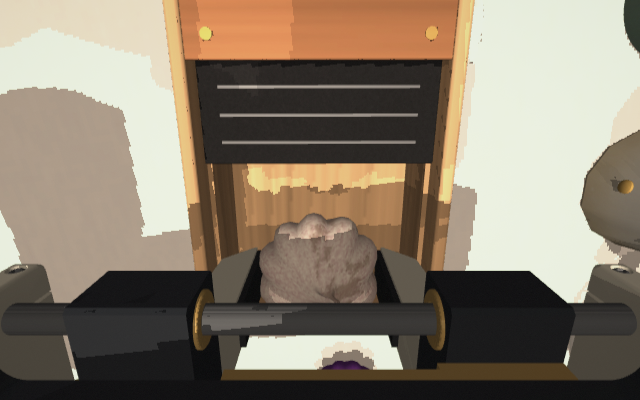

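The lid edge is at row 162, the deck edge at row 59, and the bulb is centred over the open hole. I'll lower it.

Emit:
{"fn": "carry_out", "kwargs": {
  "commands": [
    [[0, 0, 0.015], 0, 0.5],
    [[0, 0, 0.02], 0, 0.5],
    [[0, 0, 0.02], 0, 0.5],
    [[0, 0, 0.015], 0, 0.5],
    [[0, 0, 0.01], 0, 0.5],
    [[0, 0, 0.008], 0, 0.5],
    [[0, 0, 0.001], 0, 0.5],
    [[0, 0, 0], 0, 0.5]
  ]
}}

```text
time: 18.25
tool_pos: [0.5422, 0.0222, 0.0461]
tool_rot: [3.141, -0.0, 1.447]
contact_force: [-0.8, 0.2, -0.7]
opening: 0.0553
grip_force: 8.0
```

Emit:
{"fn": "carry_out", "kwargs": {
  "commands": [
    [[0, 0, 0.002], 0, 0.5],
    [[0, 0, 0], 0, 0.5]
  ]
}}

```text
time: 18.5
tool_pos: [0.5419, 0.0222, 0.0439]
tool_rot: [3.141, -0.0, 1.447]
contact_force: [-0.2, -0.1, -0.6]
opening: 0.0551
grip_force: 8.0
```

Emit:
{"fn": "carry_out", "kwargs": {
  "commands": [
    [[0, 0, 0.001], 0, 0.5],
    [[0, 0, 0], 0, 0.5]
  ]
}}

```text
time: 18.75
tool_pos: [0.5419, 0.0222, 0.0428]
tool_rot: [-3.142, -0.0, 1.447]
contact_force: [0.8, 0.3, -0.6]
opening: 0.0549
grip_force: 8.0
```

Emit:
{"fn": "carry_out", "kwargs": {
  "commands": [
    [[0, 0, 0.001], 0, 0.5],
    [[0, 0, 0], 0, 0.5]
  ]
}}

```text
time: 19.0
tool_pos: [0.5418, 0.0222, 0.0417]
tool_rot: [-3.141, -0.0, 1.447]
contact_force: [0.2, -0.6, -0.1]
opening: 0.0553
grip_force: 8.0
```

Emit:
{"fn": "carry_out", "kwargs": {
  "commands": [
    [[0, 0, 0.001], 0, 0.5],
    [[0, 0, 0], 0, 0.5]
  ]
}}

```text
time: 19.25
tool_pos: [0.5419, 0.0222, 0.0411]
tool_rot: [3.141, -0.0, 1.447]
contact_force: [-1.0, -0.2, 4.2]
opening: 0.0556
grip_force: 8.0
```

The bulb is touching the floor. I'll open a little and rise.

Emit:
{"fn": "carry_out", "kwargs": {
  "commands": [
    [[0, 0, 0], 0, 0.64],
    [[0, 0, 0], 0, 0.7],
    [[0, 0, 0], 0, 0.78],
    [[0, 0, 0], 0, 0.78],
    [[0, 0, 0], 0, 0.78],
    [[0, 0, -0.005], 0, 0.78],
    [[0, 0, -0.02], 0, 0.78],
    [[0, 0, -0.03], 0, 0.78],
    [[0, 0, -0.05], 0, 0.78],
    [[0, 0, -0.05], 0, 0],
    [[0, 0, 0], 0, 0],
    [[0, 0, 0], 0, 0],
    [[0, 0, 0], 0, 0]
  ]
}}

```text
time: 20.88
tool_pos: [0.541, 0.0223, 0.1943]
tool_rot: [-3.139, 0.0, 1.447]
contact_force: [-0.4, 0.3, 0.1]
opening: 0.0363
grip_force: 0.0
```

Run:
```python
from h import *
p=snap("wrist"); save(p,"w7.png"); s=robot.observe(); print(s["opening"])
plan(kp(0,.006,.097),YK)
for r in robot.tip_of(p,"garlic")[:2]: X=onz(p,r["at"],.006); print(r,kc(X))
```

```text
0.032400005838168544
at [0.5411 0.0223 0.1943] turn -0.0016 shift [0.0813 0.0012 0.0973]
{'at': [317.8, 182.7], 'p': 0.7} [-0.0028 -0.0754]
{'at': [341.9, 329.4], 'p': 0.57} [ 0.0231 -0.2418]
```

View pics/w7.png

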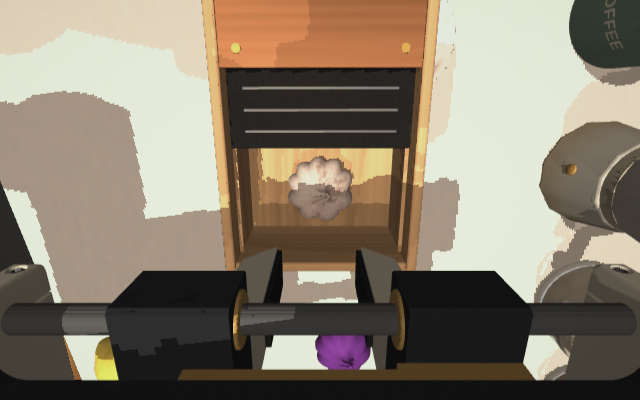

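The bulb stands on the keeper's floor at (320,188), clear of the lid. Now to close the lid.

Emit:
{"fn": "carry_out", "kwargs": {
  "commands": [
    [[0.03, 0.001, 0], 0, 0],
    [[0.03, 0, 0], 0, 0],
    [[0.021, 0, 0.02], 0, 0],
    [[0, 0, 0.03], 0, 0],
    [[0, 0, 0.03], 0, 0],
    [[0, 0, 0.017], 0, 0],
    [[0, 0, 0.003], 0, 0],
    [[0, 0, 0], 0, 0],
    [[0, 0, 0], 0, 0]
  ],
  "newtons": 10
}}

```text
time: 22.1
tool_pos: [0.5534, 0.1025, 0.0966]
tool_rot: [3.14, -0.0, 1.447]
contact_force: [0.8, 0.1, 0.1]
opening: 0.0008
grip_force: 0.0
```

```bash
python3 -c "
from h import *
s=robot.observe(); print(s['tool_pos'],s['contact_force'],s['opening'],kc(s['tool_pos']))"
```

```text
[0.55337536 0.10250051 0.09659801] [0.83909908 0.11610889 0.11962278] 0.0007723188770089448 [0.0012 0.0059]
```

Contact is expected at TCP z of about 0.0903.

Emit:
{"fn": "carry_out", "kwargs": {
  "commands": [
    [[0, 0, 0.003], 0, 0],
    [[0, 0, 0.002], 0, 0],
    [[0, 0, 0.001], 0, 0],
    [[0, 0, 0], 0, 0]
  ]
}}

```text
time: 22.6
tool_pos: [0.5529, 0.1025, 0.0901]
tool_rot: [3.141, -0.0, 1.447]
contact_force: [-1.6, -0.5, 3.6]
opening: 0.0008
grip_force: 1.5
```

Emit:
{"fn": "carry_out", "kwargs": {
  "commands": [
    [[0, 0, 0.001], 0, 0],
    [[0, 0, 0], 0, 0]
  ]
}}

```text
time: 22.85
tool_pos: [0.5529, 0.1024, 0.0895]
tool_rot: [3.141, -0.0, 1.447]
contact_force: [-3.6, 0.2, 8.1]
opening: 0.0001
grip_force: 3.7
```

Emit:
{"fn": "carry_out", "kwargs": {
  "commands": [
    [[0, 0, 0.0006], 0, 0],
    [[0, 0, 0], 0, 0]
  ]
}}

```text
time: 23.1
tool_pos: [0.5529, 0.1024, 0.0892]
tool_rot: [3.141, -0.0, 1.447]
contact_force: [-3.9, -0.1, 10.0]
opening: 0.0008
grip_force: 4.8
```

Emit:
{"fn": "carry_out", "kwargs": {
  "commands": [
    [[-0.004, 0, 0], 0, 0],
    [[-0.004, 0, 0], 0, 0],
    [[-0.004, 0, 0], 0, 0]
  ]
}}

```text
time: 23.48
tool_pos: [0.5517, 0.0918, 0.0893]
tool_rot: [3.14, -0.002, 1.447]
contact_force: [-2.9, 5.4, 8.3]
opening: 0.0006
grip_force: 4.5
```

Emit:
{"fn": "carry_out", "kwargs": {
  "commands": [
    [[-0.005, 0, 0], 0, 0],
    [[-0.005, 0, 0], 0, 0],
    [[-0.005, 0, 0], 0, 0],
    [[-0.005, 0, 0], 0, 0]
  ]
}}

```text
time: 23.98
tool_pos: [0.5492, 0.0719, 0.0893]
tool_rot: [3.14, -0.002, 1.447]
contact_force: [-1.8, 5.3, 8.5]
opening: 0.0005
grip_force: 4.6
```

Emit:
{"fn": "carry_out", "kwargs": {
  "commands": [
    [[0, 0, 0.0005], 0, 0],
    [[-0.005, 0, 0], 0, 0],
    [[-0.005, 0, 0], 0, 0],
    [[-0.005, 0, 0], 0, 0],
    [[-0.005, 0, 0], 0, 0]
  ]
}}

```text
time: 24.6
tool_pos: [0.5468, 0.052, 0.089]
tool_rot: [3.14, -0.002, 1.447]
contact_force: [-2.3, 5.7, 11.1]
opening: 0.0004
grip_force: 5.6
```

Emit:
{"fn": "carry_out", "kwargs": {
  "commands": [
    [[-0.005, 0, 0], 0, 0],
    [[-0.005, 0, 0], 0, 0],
    [[-0.005, 0, 0], 0, 0],
    [[-0.005, 0, 0], 0, 0]
  ]
}}

```text
time: 25.1
tool_pos: [0.5443, 0.0321, 0.089]
tool_rot: [3.14, -0.002, 1.447]
contact_force: [-3.2, 5.2, 10.9]
opening: 0.0003
grip_force: 5.6
```

Emit:
{"fn": "carry_out", "kwargs": {
  "commands": [
    [[-0.004, 0, 0], 0, 0],
    [[-0.003, 0, 0], 0, 0],
    [[-0.003, 0, 0], 0, 0]
  ]
}}

```text
time: 25.48
tool_pos: [0.5431, 0.0222, 0.089]
tool_rot: [3.14, -0.002, 1.447]
contact_force: [-2.2, 5.2, 11.2]
opening: 0.0004
grip_force: 5.6
```

Emit:
{"fn": "carry_out", "kwargs": {
  "commands": [
    [[-0.003, 0, 0], 0, 0],
    [[-0.002, 0, 0], 0, 0],
    [[-0.002, 0, 0], 0, 0]
  ]
}}

```text
time: 25.85
tool_pos: [0.5428, 0.0155, 0.089]
tool_rot: [3.139, -0.002, 1.447]
contact_force: [-0.8, 6.1, 10.0]
opening: 0.0003
grip_force: 5.1
```

Emit:
{"fn": "carry_out", "kwargs": {
  "commands": [
    [[0, 0, 0.0002], 0, 0],
    [[-0.002, 0, 0], 0, 0],
    [[-0.002, 0, 0], 0, 0],
    [[-0.002, 0, 0], 0, 0]
  ]
}}

```text
time: 26.35
tool_pos: [0.5425, 0.0095, 0.089]
tool_rot: [3.138, -0.002, 1.447]
contact_force: [1.3, 6.3, 11.1]
opening: 0.0006
grip_force: 5.1
```

Emit:
{"fn": "carry_out", "kwargs": {
  "commands": [
    [[0, 0, -0.01], 0, 0],
    [[0, 0, -0.04], 0, 0],
    [[0, 0, -0.05], 0, 0],
    [[0, 0, -0.05], 0, 0],
    [[0, 0, -0.04], 0, 0],
    [[0, 0, 0], 0, 0]
  ]
}}

```text
time: 27.1
tool_pos: [0.5424, 0.0079, 0.281]
tool_rot: [3.135, 0.0, 1.447]
contact_force: [0.8, 0.3, -0.3]
opening: 0.0006
grip_force: 0.0
```

Run:
```python
from h import *
p=snap("wrist"); save(p,"w8.png"); q=snap("scene"); save(q,"s8.png")
print([np.round(proj(p,kp(x,y,.073))) for x in (-.067,.067) for y in (-.115,-.117)],robot.observe()["contact_force"])
```

```text
[array([251., 202.]), array([251., 204.]), array([380., 202.]), array([380., 204.])] [-0.13603249 -0.21322781 -0.94531828]
```

View pics/w8.png

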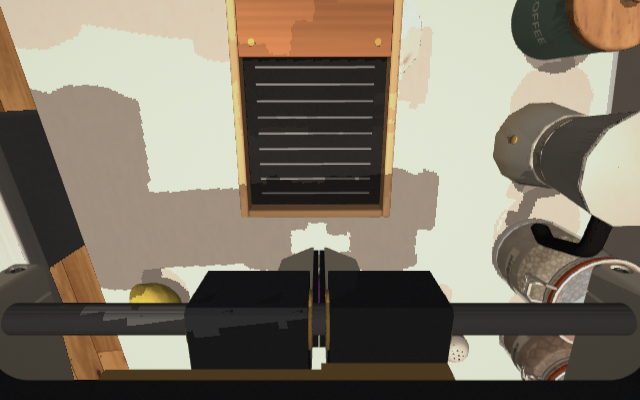

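The lid panel fills the window down to the near wall (row 205), so it is shut, and nothing is touching the gripper.

```bash
python3 -c "
from h import *
print(robot.hand_in())"
```

```text
the job is handed in; nothing more can be done
None
```

The garlic bulb stands on the keeper's floor with the lid slid fully shut, the press readings on the lid stayed around 11 N, nothing else was moved, and I handed the job in at about 27 s; the hand-in gave no verdict.

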